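# Slide a loaded optics tray across the gap under the beam pipe

## Robot

A 6-joint arm with a two-finger parallel gripper is mounted at the origin on the work surface. World frame = base frame: x ahead of the robot, y to its left, z up, the work surface at z = 0. Lengths are in mm, angles in rad, forces in N, time in s.
With the tool pointing down it reaches from about 325 to 875 mm from the base axis. Payload 4.4 kg.
Tool frame: the origin (TCP) lies midway between the tips of the shut fingers; the grasp point (between the pads) lies 19 mm behind it; y points along the fingers, z is the direction in which the jaws open and shut, and the axes are right-handed (so a half turn about y gives the same grasp; the last joint's range is limited). The gripper opens to 85 mm and grips with 20 to 120 N. Pads are 22 mm wide; open, the fingers measure 114 mm over their backs; the gripper's body (76 mm by 85 mm) begins 54 mm behind the grasp point. The pads swing forward as they close: fully open they stand 13 mm farther back than shut.
Start: joints at [-1.325, 0.207, 1.542, -0, 1.393, -0.15], TCP at [222.208, -530.331, 231.282] pointing down, gripper open.
Joint ranges: [-2.73, 2.73], [-0.86, 2.22], [0.23, 2.46], [-1.11, 4.25], [0.08, 2.63], [-2.82, 2.82]. Speed limits (rad/s): [2.79, 2.79, 3.14, 3.14, 3.14, 3.14].

## Interface

Orientations are given as a 3x3 rotation matrix whose columns are the frame's x, y, z axes.
In Python, from workcell import ctrl, imaging, finish_job gives the robot as it stands. The module is installed in compiled form; this text tells all that it offers.
- The arm moves only by the shell command python3 -m creep 'ROWS' [FORCE]. ROWS is JSON, a list of rows, each a list of 3 entries, a list of its own where there are three numbers: the gripper's target within -1 to 1 (shut at 1, half-way at 0, fully open at -1), then the shift along the tool's x, y, z in m, then the turn, a rotation vector about the tool's x, y, z in degrees. In form: [[claw, [tx, ty, tz], [rx, ry, rz]], ...]. A call has 1 to 10 rows; each row is the pose to reach, as a shift and turn from the pose commanded when the call began, along the tool's axes at that moment; what a row does not reach only later rows make up. A row lasts 1/8 s, in which the tool goes at most 62.5 mm and 10.7 degrees, less where a joint would pass 70% of its speed; a pose out of reach is approached as far as the arm can. A call with a gripper value outside its range is refused whole. The fingers move at their own pace and stop on an object; FORCE is the grip in N (left out, the last holds). Time passes only in rows, so rows that repeat a pose let the fingers close. It gives the time, the measured TCP pose, the force and the opening at its end, in the units of the state.
- ctrl.get_state(): the state, without advancing time (a new reading comes with each control period).
- imaging.grab_frame(name): name is "side" or "top" or "wrist"; returns the picture (400x640x3 uint8, blue, green, red); there is no depth.
- imaging.camera_info(name): a dict with "mtx" (3x3 intrinsics, pixels), "R" (3x3) and "t" (3): a world point X has camera coordinates R X + t. Camera axes: x right, y down, z forward; pixel columns grow to the right and rows downward; lengths in mm; the calibration is good to about 2 mm. The wrist camera is an equidistant fisheye: a pixel r from the principal point sees the ray r / f radians off the axis. A picture is of the moment at which its call begins: read the wrist's pose just before it. camera_info takes no time and is no camera call; for the wrist camera it gives the pose at the moment of the call.
- finish_job(): hands the job in, once; it reports no verdict.
The state is a dict: "time": time; "q": joint angles; "dq": joint speeds; "tau": joint torques, N m; "tcp_pos": TCP position; "tcp_rot": TCP orientation; "force": force on the tool from outside, world axes, zero at the start; "wrist_torque": the same for the moment, N m; "grip_width": finger opening in mm.
Only numpy, scipy, OpenCV 4.12 (cv2) and the standard library are available. Lean on these libraries where they do the work, as an engineer would, in place of code of your own. Each camera call takes 0.05 s, during which the arm holds its last target. There are 200 camera calls.

## Task

Slide the aluminium tray with the laser module from its platform across the gap, under the beam pipe, onto the other platform until its nose rests square against the steel stop bar there, fully on the platform, and let go. It is nose-heavy: keep it level so that it never sags into the gap, never lift it off, bring it gently to the stop, and do not knock the beam pipe or disturb the loose parts on the table.

Things in the scene. Friction and masses are not known exactly. Their poses are not given: they have to be found in the camera images.
- tray: bare aluminium tray, plate 130 (x) by 220 (y) by 8 mm thick, 0.7 to 1 kg in all, slippery (friction about 0.2); origin at the centre of its underside, nose towards its -y, z up. One rigid piece with its two upright cross bars and the laser module. It starts on platform A, nose towards the gap. Its centre of mass is about 84 mm behind the nose face
- tray_nose (a point): middle of the lower edge of the tray's nose face (110 mm to -y of the tray origin, on the underside); axes as the tray
- front_bar (a point): centre (half-way up, 15 mm above the deck) of the upright front cross bar, 110 wide (x), 8 thick (y), 30 mm tall above the deck, centre 16 mm behind the nose face; axes as the tray
- rear_bar (a point): centre (half-way up, 15 mm above the deck) of the like rear cross bar, 110 wide, 8 thick, 30 mm tall, centre 44 mm ahead of the tail face; axes as the tray
- platform_a: black perforated platform on which the tray starts, fixed, 160 (x) by 250 (y) mm, top 60 mm above the origin (the centre of its footprint on the table); platform B lies to its -y
- edge_a (a point): middle of platform A's top edge at the gap; axes as platform A
- platform_b: the like black platform to receive the tray, fixed, same size and axes, parallel to A, its top 1 to 2.5 mm lower than A's; it carries the stop bar. The gap from A to B is 122 to 132 mm wide
- edge_b (a point): middle of platform B's top edge at the gap, from which a short lip slopes down into the gap; axes as platform B
- stop: fixed steel stop bar across the far end of platform B, 120 wide, 12 thick, 7 mm high above the platform (just under the tray's deck); origin at the middle of the lower edge of the face that the tray's nose meets; +y points back towards the gap
- beam_pipe: fixed beam pipe assembly over the gap; origin on the table under its middle, x along the pipe; posts stand 105 mm to either side of the middle, outside the tray's path
- pipe_mid (a point): middle of the black beam pipe, 22 mm diameter, 250 mm long along x, axis 126 mm above the table and 63 mm beyond platform A's edge; the tray passes under it with about 9 mm to spare over the module. Fingers cannot pass under it: once the nose lies on platform B, let go and take the tray anew beyond the pipe
- post_holder: bystander: loose black post holder, 40 mm foot, 60 mm tall, upright; on the table beside a platform (far side of A or B, or behind A's outer end); leave alone
- lens_ring: bystander: loose dark ring, 52 mm diameter, 14 mm tall; on the table beside a platform (far side of A or B, or behind A's outer end); leave alone
- clamp_fork: bystander: loose steel clamp block 50 x 30 x 12 mm; on the table beside a platform (far side of A or B, or behind A's outer end); leave alone
- tail_deck (a point): middle of the bare 40 mm strip of deck behind the rear bar, on the deck's upper face; axes as the tray. The centre of mass clears platform A before the nose reaches B, so a tray merely pushed tips into the gap: hold this tail deck down (about 10 N) or hold the rear bar firmly until the nose is on platform B
- module (a point): centre of the heavy black ribbed laser module on the deck, 80 (x) by 40 (y) mm, 36 mm tall above the deck; 36 mm of bare deck lie between it and the front bar, 76 mm between it and the rear bar

How it is judged (in metres and radians):
On the way:
1. the tray bridges the gap: its nose is at least 20 mm onto platform B, its tail still on platform A, level (y of tray_nose in the frame of edge_b below -0.02 m and y of tray in the frame of edge_a above -0.105 m and angle between tray's own z axis and vertical below 0.04 rad), for 0.2 s.
At the end, for the whole second after the job is handed in: The tray rests flat on platform B (tilt under 0.025 rad, underside within 3 mm of the platform top), nose within 3 mm of the stop bar's face, square to it within 0.05 rad and centred on it within 20 mm, at rest and released (y of tray_nose in the frame of stop between -0.003 and 0.003 m and x of tray_nose in the frame of stop between -0.02 and 0.02 m and z of tray_nose in the frame of stop between -0.003 and 0.003 m and angle between the y axis of tray and the y axis of stop, either way round below 0.05 rad and angle between tray's own z axis and vertical below 0.025 rad and linear speed of tray below 0.01 m/s); the robot touches nothing.
It fails at once if the tray sags or tips by more than 0.045 rad (angle between tray's own z axis and vertical above 0.045 rad).
It fails at once if the tray is lifted: its origin rises more than 12 mm above platform A's top (height (world z) of tray above 0.072 m).
It fails at once if the tray is rammed into the stop with more than 40 N (contact force between tray and stop above 40 N).
It fails at once if the robot or tray knocks the beam pipe with more than 8 N (contact force between beam_pipe and anything else above 8 N).
It fails at once if a loose part on the table is moved by more than 20 mm (distance of any of post_holder, lens_ring, clamp_fork from where it was at the start of the episode above 0.02 m).
It also fails if it takes over 56 s, if anything falls off the work surface, if the arm or the gripper's body presses on something with over 40 N, if the wrist force passes 120 N, or if a joint passes its speed limit or range.

## Working session

There is one attempt and no reset: what is moved stays moved. The work goes in short steps, Python scripts to look and compute and a shell command to move; the robot and the scene stay as the last step left them, time stands still between calls to the robot, and variables do not carry over. Pictures are saved under pics/ and viewed, about 8 in all and at most 12, crops included, and the job is handed in when it is done.

```bash
mkdir -p pics
python3 - <<'E'
from workcell import ctrl, imaging
import cv2,numpy as np
np.set_printoptions(precision=4,suppress=True)
for n in("side","top","wrist"):
    c=imaging.camera_info(n);print(n,c["mtx"].tolist(),c["R"].tolist(),c["t"])
    cv2.imwrite(f"pics/{n}0.png",imaging.grab_frame(n))
s=ctrl.get_state();print(s)
E
```

```text
side [[376.647110752229, 0.0, 319.627112262717], [0.0, 376.647110752229, 202.0692066635464], [0.0, 0.0, 1.0]] [[-0.9169496397810099, -0.39896621128759896, 0.005414827448324163], [-0.302425701702966, 0.6860888109428697, -0.6616803143878983], [0.26027303558944553, -0.6083651089188286, -0.7497665244562717]] [531.2091 226.4487 929.1138]
top [[485.622001759534, 0.0, 318.9010302488368], [0.0, 485.622001759534, 197.40948513455902], [0.0, 0.0, 1.0]] [[-0.0224124444764896, -0.99972887050327, -0.006314096518471962], [-0.9958322583501278, 0.022882688484468772, -0.08828644175074168], [0.08840698819591475, 0.004309066021665281, -0.9960751158362247]] [  21.7535  585.803  1387.0893]
wrist [[309.70691628693146, 0.0, 320.0368218464901], [0.0, 309.70691628693146, 199.9799402763903], [0.0, 0.0, 1.0]] [[0.3866299244985556, -0.9222296705212936, -0.00312030325909601], [-0.8750658903431769, -0.3679212704451733, 0.3144735701325541], [-0.29116488291026094, -0.11885442172757901, -0.9492611007492399]] [-572.5826  -40.4545  381.2994]
{'time': 0.15, 'q': array([-1.3245,  0.2073,  1.5426, -0.    ,  1.3935, -0.1505]), 'dq': array([ 0.0001, -0.0048, -0.0034,  0.    , -0.0006,  0.0008]), 'tau': array([ -0.0002, -38.3514, -29.2037,  -0.0002,   0.0066,  -0.    ]), 'tcp_pos': array([ 222.0634, -529.7469,  230.348 ]), 'tcp_rot': array([[-0.9223, -0.0004,  0.3865],
       [-0.3865,  0.0018, -0.9223],
       [-0.0003, -1.    , -0.0018]]), 'force': array([ 0.3668,  0.6905, -0.3088]), 'wrist_torque': array([-0.0079, -0.0572, -0.0546]), 'grip_width': 85.52280562527687}
```

View pics/top0.png

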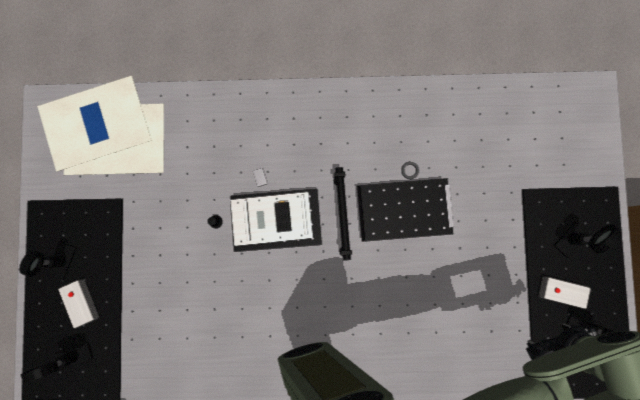

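View pics/side0.png

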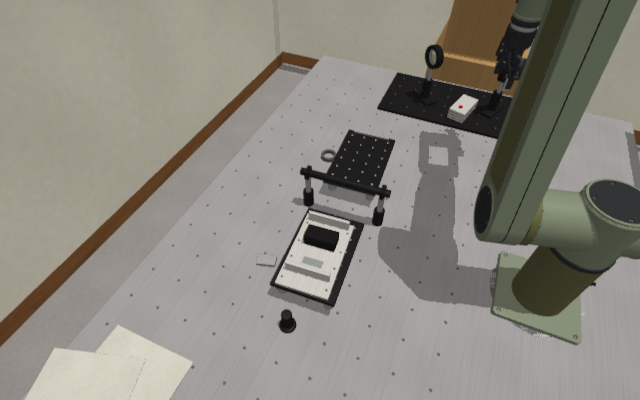

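The top view shows the tray on platform A (cols 232-320, rows 188-250), the pipe near col 343, platform B at cols 357-452 and its light stop at col 450. The loose parts are at (215,221), (261,177) and (410,170).

```bash
cat > h.py <<'E'
from workcell import ctrl, imaging
import cv2,numpy as np
np.set_printoptions(precision=3,suppress=True)
def cast(n,px,z,c=None):
    c=c or imaging.camera_info(n);K=c["mtx"];R=np.array(c["R"]);t=np.array(c["t"]).ravel()
    p=np.atleast_2d(np.array(px,float));a=(p-[K[0][2],K[1][2]])/K[0][0]
    if n=="wrist":
        r=np.linalg.norm(a,axis=1,keepdims=True)+1e-9
        d=np.c_[a/r*np.sin(r),np.cos(r)]
    else: d=np.c_[a,np.ones(len(a))]
    d=d@R;o=-R.T@t
    return o+d*((z-o[2])/d[:,2])[:,None]
E
python3 - <<'E'
from h import *
im=cv2.imread("pics/top0.png");g=im.max(2)
def rect(mask,z,name,roi):
    m=np.zeros(mask.shape,np.uint8);x0,y0,x1,y1=roi;m[y0:y1,x0:x1]=mask[y0:y1,x0:x1]
    cs,_=cv2.findContours(m,cv2.RETR_EXTERNAL,cv2.CHAIN_APPROX_NONE)
    c=max(cs,key=cv2.contourArea)[:,0]
    P=cast("top",c,z)[:,:2]
    r=cv2.minAreaRect(P.astype(np.float32));print(name,r,np.array(cv2.boxPoints(r)).tolist())
k=np.ones((3,3),np.uint8)
dark=(g<75).astype(np.uint8)*255
full=dark|((g>200)*255).astype(np.uint8)
rect(cv2.morphologyEx(full,cv2.MORPH_CLOSE,k),60,"A",(222,183,328,258))
rect(cv2.morphologyEx(dark,cv2.MORPH_CLOSE,k),60,"Bblack",(352,172,470,248))
w=((g>200)*255).astype(np.uint8)
rect(cv2.morphologyEx(w,cv2.MORPH_CLOSE,np.ones((9,9),np.uint8)),68,"tray",(222,183,328,258))
rect(w,67,"stop",(440,172,470,248))
rect(dark,126,"pipe",(330,160,355,262))
rect(dark,110,"module",(270,198,293,235))
crop=im[160:270,200:470];cv2.imwrite("pics/c0.png",cv2.resize(crop,None,fx=2.9,fy=2.9,interpolation=cv2.INTER_CUBIC))
E
```

```text
A ((523.5983276367188, 131.94725036621094), (159.84786987304688, 246.52508544921875), 3.2763984203338623) [[436.7602233886719, 250.44044494628906], [450.8498229980469, 4.318309307098389], [610.4364013671875, 13.454055786132812], [596.3468017578125, 259.5762023925781]]
Bblack ((557.4180908203125, -230.6666259765625), (185.61537170410156, 260.2978515625), 3.4602670669555664) [[456.92431640625, -106.35650634765625], [472.6348876953125, -366.1798095703125], [657.911865234375, -354.97674560546875], [642.2012939453125, -95.1534423828125]]
tray ((526.3541870117188, 143.023681640625), (128.03843688964844, 218.11895751953125), 4.564876079559326) [[453.8582458496094, 246.64205932617188], [471.2178649902344, 29.21500587463379], [598.85009765625, 39.405303955078125], [581.490478515625, 256.8323669433594]]Traceback (most recent call last):
  File "<stdin>", line 16, in <module>
  File "<stdin>", line 6, in rect
ValueError: max() iterable argument is empty
```

Run:
```python
from h import *
im=cv2.imread("pics/top0.png");g=im.max(2)
def rect(mask,z,name,roi):
    m=np.zeros(mask.shape,np.uint8);x0,y0,x1,y1=roi;m[y0:y1,x0:x1]=mask[y0:y1,x0:x1]
    cs,_=cv2.findContours(m,cv2.RETR_EXTERNAL,cv2.CHAIN_APPROX_NONE)
    if not cs: print(name,None);return
    c=max(cs,key=cv2.contourArea)[:,0]
    P=cast("top",c,z)[:,:2]
    r=cv2.minAreaRect(P.astype(np.float32));print(name,np.array(r[0]),np.array(r[1]),r[2]);print(np.array(cv2.boxPoints(r)).round(1).tolist())
dark=(g<75).astype(np.uint8)*255
k=np.ones((9,9),np.uint8)
b=cv2.morphologyEx(cv2.morphologyEx(dark,cv2.MORPH_CLOSE,np.ones((3,3),np.uint8)),cv2.MORPH_OPEN,k)
rect(b,58.5,"B",(352,172,470,248))
for th in(150,170,185): 
    w=((g>th)*255).astype(np.uint8); w2=cv2.morphologyEx(w,cv2.MORPH_OPEN,np.ones((3,3),np.uint8));rect(w2,66,f"stop{th}",(443,172,456,240))
rect(dark,126,"pipe",(334,160,352,262))
rect(dark,110,"module",(272,198,293,235))
print(g[210,435:470])
crop=im[160:270,200:470];cv2.imwrite("pics/c0.png",cv2.resize(crop,None,fx=2.9,fy=2.9,interpolation=cv2.INTER_CUBIC))
```

```text
B [ 545.266 -227.557] [161.754 252.387] 3.4602484703063965
[[456.8999938964844, -106.5], [472.20001220703125, -358.3999938964844], [633.5999755859375, -348.6000061035156], [618.4000244140625, -96.69999694824219]]
stop150 [ 551.854 -357.879] [ 33.96  190.078] 87.42530059814453
[[456.1000061035156, -370.6000061035156], [646.0, -379.1000061035156], [647.5999755859375, -345.20001220703125], [457.70001220703125, -336.6000061035156]]
stop170 [ 579.637 -356.238] [ 5.639 19.98 ] 87.38357543945312
[[569.5, -358.6000061035156], [589.5, -359.5], [589.7000122070312, -353.8999938964844], [569.7999877929688, -353.0]]
stop185 None
pipe [534.565 -52.328] [250.155  31.991] 3.47503924369812
[[408.70001220703125, -43.900001525878906], [410.70001220703125, -75.9000015258789], [660.4000244140625, -60.70000076293945], [658.4000244140625, -28.799999237060547]]
module [529.023 108.417] [77.486 37.431] 4.729651927947998
[[488.8999938964844, 123.9000015258789], [492.0, 86.5999984741211], [569.2000122070312, 93.0], [566.0999755859375, 130.3000030517578]]
[ 35  33  33  33  36  36  38  34  31  34  31  44 103 161 180 181 167 155
 156 163 158 154 154 158 153 156 156 155 156 154 154 155 154 156 152]
```

View pics/c0.png

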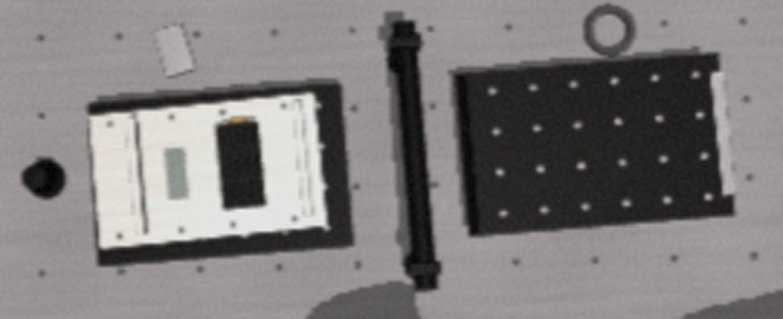

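The enlarged crop shows A, the tray, the pipe and B roughly in line at about 3.3° yaw. The tray is at about 4.6°, and its rear bar should be at about (521, 209). The stop face is near crop cols 713-723. First I'll move above the rear bar.

```bash
python3 -m creep '[[-1,[-0.561,0,-0.566],[0,9,0]],[-1,[-0.561,0,-0.566],[0,18,0]],[-1,[-0.561,0,-0.566],[0,18,0]],[-1,[-0.561,0,-0.566],[0,18,0]],[-1,[-0.561,0,-0.566],[0,18,0]],[-1,[-0.561,0,-0.566],[0,18,0]],[-1,[-0.561,0,-0.566],[0,18,0]],[-1,[-0.561,0,-0.566],[0,18,0]],[-1,[-0.561,0,-0.566],[0,18,0]],[-1,[-0.561,0,-0.566],[0,18,0]]]' 60
```

```text
time: 1.4
tcp_pos: [456.8, 51.2, 231.4]
tcp_rot: [[-0.997, 0.001, 0.083], [-0.083, -0.0, -0.997], [-0.001, -1.0, 0.0]]
force: [1.9, 0.1, 0.7]
grip_width: 85.2
```

```bash
python3 -m creep '[[-0.3,[-0.0775,0.03,-0.154],[0,0,0]],[-0.3,[-0.0775,0.05,-0.154],[0,0,0]],[-0.3,[-0.0775,0.05,-0.154],[0,0,0]],[-0.3,[-0.0775,0.05,-0.154],[0,0,0]],[-0.3,[-0.0775,0.05,-0.154],[0,0,0]]]'
python3 - <<'E'
from h import *
s=ctrl.get_state();c=imaging.camera_info("wrist");im=imaging.grab_frame("wrist")
np.save("w1.npy",{k:np.array(c[k]) for k in c},allow_pickle=True)
print(s["tcp_pos"],s["tcp_rot"],s["grip_width"]);cv2.imwrite("pics/w1.png",im)
def proj(X):
    p=np.array(c["R"])@X+np.ravel(c["t"]);th=np.arctan2(np.hypot(p[0],p[1]),p[2]);f=c["mtx"][0][0]
    u=p[:2]/np.hypot(p[0],p[1])*th*f;return u+[c["mtx"][0][2],c["mtx"][1][2]]
for n,X in dict(rearbar=(521.1,208.8,98),tcp=s["tcp_pos"],tailL=(453.9,246.6,68),tailR=(581.5,256.8,68)).items():print(n,proj(np.array(X)))
E
```

```text
time: 2.02
tcp_pos: [520.5, 208.6, 180.9]
tcp_rot: [[-0.997, -0.001, 0.083], [-0.083, -0.001, -0.997], [0.001, -1.0, 0.001]]
force: [0.6, -0.5, 0.4]
grip_width: 55.7
[520.519 208.649 180.887] [[-0.997 -0.001  0.083]
 [-0.083 -0.001 -0.997]
 [ 0.001 -1.     0.001]] 55.67296136320893
rearbar [321.401 206.951]
tcp [322.208 261.056]
tailL [275.539 259.494]
tailR [269.419 121.178]
```

View pics/w1.png

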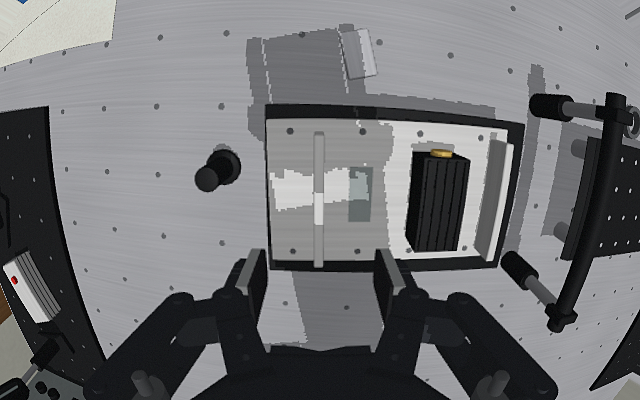

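The wrist view shows the rear bar's top at cols 314-324, rows 132-268, with the pads either side of it. I'll cast those pixels to world points.

Run:
```python
from h import *
c=np.load("w1.npy",allow_pickle=True).item()
print(cast("wrist",[[319,134],[319,200],[319,266]],98,c))
print("nose corners",cast("wrist",[[508,128],[494,266]],68,c),"tail",cast("wrist",[[266,119],[270,262]],68,c))
```

```text
[[576.977 215.282  98.   ]
 [526.592 211.115  98.   ]
 [468.368 206.327  98.   ]]
nose corners [[601.781  40.784  68.   ]
 [457.513  16.19   68.   ]] tail [[583.161 259.775  68.   ]
 [450.562 251.885  68.   ]]
```

```bash
python3 -m creep '[[-0.3,[0,0.05,0],[0,0,0]],[-0.3,[0,0.08,0],[0,0,0]],[-0.3,[0,0.1,0],[0,0,0]],[-0.3,[0,0.106,0],[0,0,0]],[-0.3,[0,0.109,0],[0,0,0]],[-0.3,[0,0.109,0],[0,0,0]]]'
```

```text
time: 2.82
tcp_pos: [521.9, 208.8, 73.5]
tcp_rot: [[-0.997, 0.002, 0.082], [-0.082, 0.0, -0.997], [-0.002, -1.0, -0.0]]
force: [0.0, 1.0, -0.1]
grip_width: 55.9
```

```bash
python3 -m creep '[[-0.3,[0,0.001,-0.002],[0,0,0]],[0.3,[0,0.001,-0.002],[0,0,0]],[1,[0,0.001,-0.002],[0,0,0]],[1,[0,0.001,-0.002],[0,0,0]],[1,[0,0.001,-0.002],[0,0,0]],[1,[0,0.001,-0.002],[0,0,0]],[1,[0,0.001,-0.002],[0,0,0]]]' 100
```

```text
time: 3.7
tcp_pos: [520.9, 211.0, 71.6]
tcp_rot: [[-0.997, 0.0, 0.082], [-0.082, 0.0, -0.997], [-0.0, -1.0, -0.0]]
force: [-0.5, -0.3, 5.1]
grip_width: 6.2
```

```bash
python3 -m creep '[[1,[0,0.001,0.0],[0,0,0]],[1,[0,0.001,0.006],[0,0.3,0]],[1,[0.0005,0.001,0.014],[0,0.6,0]],[1,[0.0006,0.001,0.023],[0,0.9,0]],[1,[0.0008,0.001,0.033],[0,1.2,0]],[1,[0.001,0.001,0.043],[0,1.4,0]],[1,[0.0013,0.001,0.052],[0,1.4,0]],[1,[0.0015,0.001,0.058],[0,1.4,0]],[1,[0.0015,0.001,0.06],[0,1.4,0]],[1,[0.0015,0.001,0.06],[0,1.4,0]]]'
python3 - <<'E'
from h import *
for n in("side","top"): cv2.imwrite(f"pics/{n}1.png",imaging.grab_frame(n))
s=ctrl.get_state();print(s["force"],s["wrist_torque"],s["tcp_pos"],s["tcp_rot"][:,2])
E
```

```text
time: 4.95
tcp_pos: [525.7, 152.2, 71.6]
tcp_rot: [[-0.998, 0.003, 0.058], [-0.058, 0.002, -0.998], [-0.003, -1.0, -0.002]]
force: [0.1, 2.3, 6.6]
grip_width: 5.8
[-0.009  2.414  6.513] [ 0.298  0.222 -0.03 ] [525.711 152.181  71.615] [ 0.058 -0.998 -0.002]
```

```bash
python3 -m creep '[[1,[0,0.0005,0.005],[0,0,0]],[1,[0,0.0005,0.013],[0,0,0]],[1,[0,0.0005,0.022],[0,0,0]],[1,[0,0.0005,0.032],[0,0,0]],[1,[0,0.0005,0.042],[0,0,0]],[1,[0,0.0005,0.052],[0,0,0]],[1,[0,0.0005,0.061],[0,0,0]],[1,[0,0.0005,0.067],[0,0,0]],[1,[0,0.0005,0.07],[0,0,0]],[1,[0,0.0005,0.07],[0,0,0]]]' 120
python3 - <<'E'
from h import *
im=imaging.grab_frame("side");cv2.imwrite("pics/s2.png",cv2.resize(im[140:320,240:440],None,fx=3,fy=3))
s=ctrl.get_state();print(s["force"],s["wrist_torque"],s["tcp_pos"],s["tcp_rot"][:,1])
E
```

```text
time: 6.3
tcp_pos: [530.3, 82.2, 71.7]
tcp_rot: [[-0.998, 0.004, 0.058], [-0.058, 0.002, -0.998], [-0.004, -1.0, -0.002]]
force: [-1.3, 3.7, 9.6]
grip_width: 5.9
[-0.014  3.947  9.11 ] [ 0.479  0.262 -0.055] [530.272  82.243  71.666] [ 0.004  0.002 -1.   ]
```

View pics/s2.png

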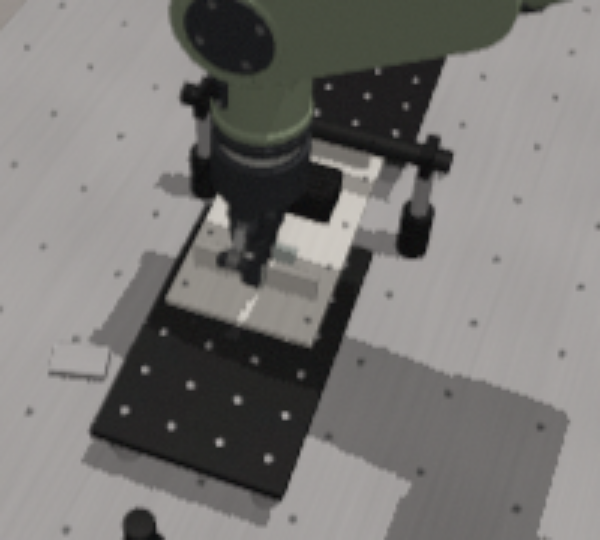

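The side view shows the tray held level, with its front under the pipe and the tail on A. Next I'll bridge the gap.

```bash
python3 -m creep '[[1,[0,0.0003,0.005],[0,0,0]],[1,[0,0.0003,0.012],[0,0,0]],[1,[0,0.0003,0.02],[0,0,0]],[1,[0,0.0003,0.028],[0,0,0]],[1,[0,0.0003,0.036],[0,0,0]],[1,[0,0.0003,0.044],[0,0,0]],[1,[0,0.0003,0.052],[0,0,0]],[1,[0,0.0003,0.058],[0,0,0]],[1,[0,0.0003,0.06],[0,0,0]],[1,[0,0.0003,0.06],[0,0,0]]]'
python3 - <<'E'
from h import *
c=imaging.camera_info("wrist");w=imaging.grab_frame("wrist");np.save("w2.npy",{k:np.array(c[k]) for k in c},allow_pickle=True)
cv2.imwrite("pics/w2.png",w);im=imaging.grab_frame("top");cv2.imwrite("pics/t2.png",im)
s=ctrl.get_state();print(s["force"],s["wrist_torque"],s["tcp_pos"],s["tcp_rot"][:,1])
a=cv2.resize(im[150:270,220:470],(600,288));cv2.imwrite("pics/m2.png",np.vstack([a,w[:300,40:640]]))
E
```

```text
time: 7.6
tcp_pos: [534.1, 22.6, 71.8]
tcp_rot: [[-0.998, 0.005, 0.057], [-0.057, 0.003, -0.998], [-0.005, -1.0, -0.003]]
force: [-0.9, 4.3, 10.5]
grip_width: 6.0
[-0.032  4.874 11.628] [ 1.026  0.348 -0.039] [534.07   22.613  71.761] [ 0.005  0.003 -1.   ]
```

View pics/m2.png

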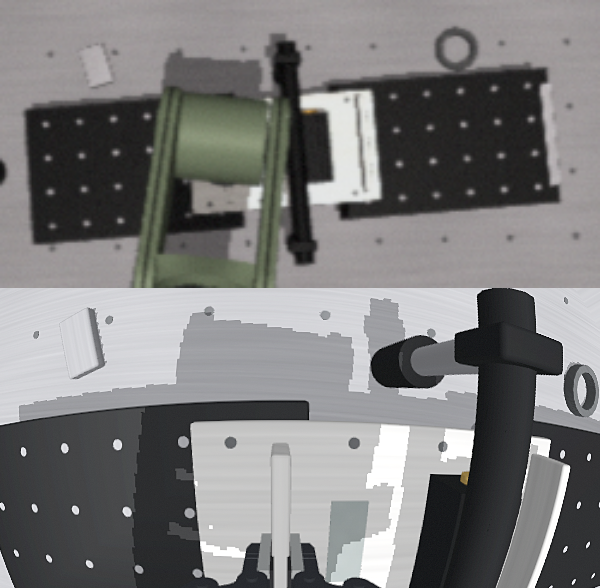

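The views show the nose about 35 mm onto B, with the rear bar still in the pads on A's side. I'll release here and lift straight up.

```bash
python3 -m creep '[[0.6,[0,0,0],[0,0,0]],[0.3,[0,0,0],[0,0,0]],[0,[0,0,0],[0,0,0]],[0,[0,-0.002,0],[0,0,0]],[0,[0,-0.03,0],[0,0,0]],[0,[0,-0.08,0],[0,0,0]],[0,[0,-0.11,0],[0,0,0]],[0,[0,-0.11,0],[0,0,0]]]' 60
python3 - <<'E'
from h import *
c=imaging.camera_info("wrist");w=imaging.grab_frame("wrist");np.save("w3.npy",{k:np.array(c[k]) for k in c},allow_pickle=True)
cv2.imwrite("pics/w3.png",w);im=imaging.grab_frame("top");cv2.imwrite("pics/t3.png",im)
s=ctrl.get_state();print(s["force"],s["tcp_pos"],s["tcp_rot"][:,2])
g=im.max(2)
# nose edge / stop face along B in top image: rows across
for r in(190,200,208,216,225): print(r,g[r,352:384:1].tolist())
E
```

```text
time: 8.7
tcp_pos: [534.3, 20.9, 182.8]
tcp_rot: [[-0.998, 0.007, 0.058], [-0.058, -0.001, -0.998], [-0.007, -1.0, 0.001]]
force: [0.0, 0.3, -0.2]
grip_width: 43.1
[-0.454  1.089 -1.14 ] [531.373  21.279 178.972] [ 0.058 -0.998 -0.   ]
190 [226, 226, 227, 227, 227, 227, 228, 226, 227, 227, 227, 208, 193, 213, 224, 190, 146, 181, 216, 220, 225, 227, 200, 122, 53, 34, 40, 35, 36, 43, 86, 144]
200 [32, 40, 37, 41, 89, 190, 226, 229, 229, 228, 229, 229, 229, 228, 228, 227, 174, 111, 188, 225, 217, 222, 226, 183, 101, 45, 37, 37, 41, 41, 39, 39]
208 [36, 32, 37, 34, 48, 115, 201, 226, 229, 229, 228, 228, 227, 229, 228, 229, 227, 172, 127, 192, 224, 213, 217, 222, 161, 64, 38, 40, 41, 36, 39, 37]
216 [37, 39, 39, 39, 38, 59, 155, 214, 229, 229, 227, 229, 228, 229, 228, 227, 227, 187, 128, 173, 220, 227, 229, 228, 224, 162, 62, 39, 40, 40, 40, 38]
225 [75, 82, 85, 97, 103, 109, 148, 209, 229, 229, 231, 230, 229, 230, 229, 228, 229, 226, 184, 123, 189, 225, 226, 227, 228, 206, 132, 52, 40, 38, 42, 43]
```

```bash
cat > meas.py <<'E'
from h import *
def edge(g,rows,c0,c1,th,rising):
    out=[]
    for r in rows:
        l=g[r].astype(float)
        for c in range(c0,c1):
            a,b=l[c],l[c+1]
            if (a<th<=b) if rising else (a>=th>b): out.append((c+(th-a)/(b-a),r));break
    return np.array(out)
def fit(P):
    k,b=np.polyfit(P[:,0],P[:,1],1);return k,b,np.std(P[:,1]-np.polyval([k,b],P[:,0]))
E
python3 - <<'E'
from meas import *
g0=cv2.imread("pics/top0.png").max(2);g=cv2.imread("pics/t3.png").max(2)
S=edge(g0,range(190,225),438,456,110,True);P=cast("top",S,64);print("stop",fit(P))
N=edge(g,range(188,227),370,390,130,False);Q=cast("top",N,66.5);print("nose",fit(Q),"px",N[[0,-1]])
# tray sides & stop ends (x extents)
gt=g.T;s=edge(gt,range(360,372),170,200,150,True);b=edge(gt,range(360,372),222,250,150,False)
print("sides",len(s),len(b)); 
for z,e in((68,s),(68,b)):
    if len(e): print(cast("top",e[:,::-1],z)[:,:2].mean(0), e[[0,-1]])
g0t=g0.T
for c in(448,449,450): print(c,g0t[c,178:234].tolist())
print(edge(g,[195,205,215],420,456,110,True))
E
```

```text
stop (np.float64(0.06287082059612244), np.float64(-384.3267543541683), np.float64(5.375918890266221))
nose (np.float64(-0.11630111234622255), np.float64(-84.93222016783153), np.float64(5.663726346693255)) px [[374.464 188.   ]
 [370.967 226.   ]]
sides 12 12
[ 607.299 -124.023] [[188.217 360.   ]
 [187.324 371.   ]]
[ 477.576 -120.016] [[234.352 360.   ]
 [233.385 371.   ]]
448 [129, 128, 127, 121, 121, 123, 138, 188, 187, 184, 178, 182, 181, 179, 181, 183, 181, 185, 182, 185, 187, 183, 185, 183, 185, 180, 183, 184, 186, 190, 184, 169, 161, 151, 146, 145, 142, 149, 150, 151, 140, 114, 97, 77, 61, 56, 55, 52, 57, 45, 38, 38, 34, 34, 34, 37]
449 [156, 150, 152, 153, 156, 149, 156, 174, 173, 170, 157, 160, 162, 169, 175, 175, 180, 185, 186, 180, 180, 177, 183, 183, 185, 183, 185, 186, 184, 181, 181, 183, 180, 178, 179, 180, 179, 181, 188, 184, 179, 165, 158, 152, 145, 144, 152, 150, 143, 91, 43, 34, 31, 33, 34, 39]
450 [155, 153, 153, 151, 156, 156, 154, 159, 159, 157, 148, 149, 153, 158, 164, 163, 166, 173, 166, 155, 151, 148, 164, 168, 181, 178, 187, 185, 185, 179, 179, 179, 181, 177, 182, 177, 179, 180, 177, 183, 180, 180, 178, 179, 178, 179, 183, 181, 171, 92, 43, 33, 37, 35, 34, 39]
[[445.593 195.   ]
 [446.59  205.   ]
 [427.404 215.   ]]
```

```bash
cat >> meas.py <<'E'
from scipy.stats import theilslopes
def rfit(P,x):
    r=theilslopes(P[:,1],P[:,0]);return round(r[0],4),round(r[1]+r[0]*x,1)
E
python3 - <<'E'
from meas import *
g0=cv2.imread("pics/top0.png").max(2);g=cv2.imread("pics/t3.png").max(2)
S=edge(g0,range(188,225),441,456,110,True);print("stop slope,y@550",rfit(cast("top",S,64),550))
N=edge(g,range(190,226),373,390,130,False);print("nose",rfit(cast("top",N,66.5),550),N[[0,-1]])
print("stop ends",cast("top",[[449,184.4],[449,227]],67))
E
```

```text
stop slope,y@550 (np.float64(0.0605), np.float64(-351.3))
nose (np.float64(0.0547), np.float64(-153.1)) [[374.897 190.   ]
 [378.025 225.   ]]
stop ends [[ 610.968 -360.24    67.   ]
 [ 490.813 -354.706   67.   ]]
```

The fits put the stop face at y≈-351 (x=550, slope 0.0605) and the nose at y≈-153 (slope 0.055). The front bar should then be at about (543, -137), so I'll cross over the pipe and look again.

```bash
python3 -m creep '[[0.3,[0,-0.005,0.03],[0,0,0]],[0.3,[0,-0.005,0.07],[0,0,0]],[0.3,[0,-0.005,0.11],[0,0,0]],[0.3,[0,-0.005,0.145],[0,0,0]],[0.3,[0,-0.005,0.1585],[0,0,0]],[0.3,[0,-0.005,0.1585],[0,0,0]],[0.3,[0,-0.005,0.1585],[0,0,0]],[0.3,[0,-0.005,0.1585],[0,0,0]]]'
python3 - <<'E'
from h import *
c=imaging.camera_info("wrist");w=imaging.grab_frame("wrist");np.save("w4.npy",{k:np.array(c[k]) for k in c},allow_pickle=True)
cv2.imwrite("pics/w4.png",w)
s=ctrl.get_state();print(s["force"],s["tcp_pos"],s["tcp_rot"][:,2])
E
```

```text
time: 9.8
tcp_pos: [540.9, -135.7, 184.3]
tcp_rot: [[-0.998, -0.0, 0.06], [-0.06, 0.0, -0.998], [0.0, -1.0, -0.0]]
force: [0.1, 0.6, 0.6]
grip_width: 29.6
[-0.424  0.237  0.021] [ 541.037 -135.821  184.461] [ 0.06  -0.998 -0.   ]
```

View pics/w4.png

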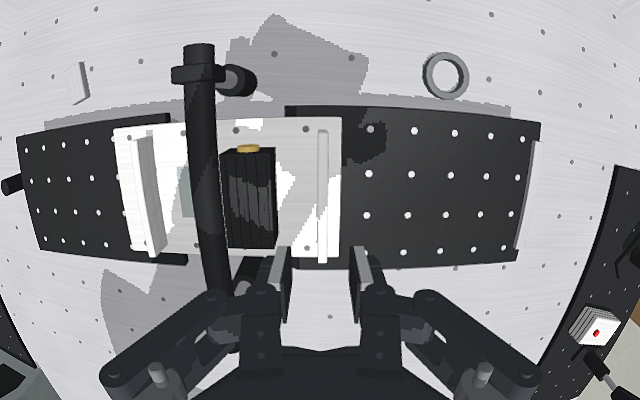

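The wrist view shows the front bar's top at cols 318-328, rows 130-262, centred between the pads. The nose is at col 341 and the stop at cols 518-537.

```bash
python3 - <<'E'
from h import *
c=np.load("w4.npy",allow_pickle=True).item()
print(cast("wrist",[[323,131],[322.5,196],[322,262]],97,c));print("nose",cast("wrist",[[341,120],[340,255]],66.5,c));print("stop face",cast("wrist",[[533,140],[514,249]],65,c))
E
python3 -m creep '[[0.3,[0,0.03,0.001],[0,0,0]],[0.3,[0,0.07,0.001],[0,0,0]],[0.3,[0,0.095,0.001],[0,0,0]],[0.3,[0,0.107,0.001],[0,0,0]],[0.3,[0,0.11,0.001],[0,0,0]],[0.3,[0,0.11,0.001],[0,0,0]],[0.3,[0,0.11,0.001],[0,0,0]]]'
```

```text
[[ 599.54  -133.05    97.   ]
 [ 549.098 -135.805   97.   ]
 [ 490.343 -139.083   97.   ]]
nose [[ 606.852 -147.895   66.5  ]
 [ 481.549 -156.971   66.5  ]]
stop face [[ 611.235 -343.956   65.   ]
 [ 490.993 -352.413   65.   ]]
time: 10.72
tcp_pos: [542.2, -138.3, 75.8]
tcp_rot: [[-0.998, 0.002, 0.058], [-0.058, -0.001, -0.998], [-0.002, -1.0, 0.001]]
force: [1.0, -0.1, -0.4]
grip_width: 29.8
```

```bash
python3 -m creep '[[0.3,[0,0.003,0],[0,0,0]],[0.5,[0,0.0035,0],[0,0,0]],[0.7,[0,0.0035,0],[0,0,0]],[1,[0,0.0035,0],[0,0,0]],[1,[0,0.0035,0],[0,0,0]],[1,[0,0.0035,0],[0,0,0]]]' 25
```

```text
time: 11.48
tcp_pos: [541.1, -137.8, 71.0]
tcp_rot: [[-0.998, 0.0, 0.058], [-0.058, 0.0, -0.998], [-0.0, -1.0, -0.0]]
force: [0.5, 0.4, 1.1]
grip_width: 7.4
```

```bash
python3 -m creep '[[1,[0,0,0.004],[0,0,0]],[1,[0,0,0.011],[0,0,0]],[1,[0.0005,0,0.021],[0,0,0]],[1,[0.001,0,0.033],[0,0,0]],[1,[0.0015,0,0.045],[0,0,0]],[1,[0.002,0,0.057],[0,0,0]],[1,[0.0025,0,0.069],[0,0,0]],[1,[0.003,0,0.081],[0,0,0]],[1,[0.003,0,0.088],[0,0,0]],[1,[0.003,0,0.09],[0,0,0]]]'
python3 -m creep '[[1,[0,0,0.004],[0,0,0]],[1,[0,0,0.011],[0,0,0]],[1,[0,0,0.02],[0,0,0]],[1,[0,0,0.03],[0,0,0]],[1,[0,0,0.04],[0,0,0]],[1,[0,0,0.05],[0,0,0]],[1,[0,0,0.06],[0,0,0]],[1,[0,0,0.068],[0,0,0]],[1,[0,0,0.073],[0,0,0]],[1,[0,0,0.075],[0,0,0]]]'
python3 - <<'E'
from meas import *
im=imaging.grab_frame("top");cv2.imwrite("pics/t5.png",im);w=imaging.grab_frame("wrist");cv2.imwrite("pics/w5.png",w)
a=cv2.resize(im[150:270,220:470],(600,288));cv2.imwrite("pics/m5.png",np.vstack([a,w[:300,40:640]]))
s=ctrl.get_state();print(s["force"],s["tcp_pos"],s["tcp_rot"][:,2])
E
```

```text
time: 12.72
tcp_pos: [543.2, -228.5, 70.9]
tcp_rot: [[-0.998, -0.0, 0.058], [-0.058, 0.0, -0.998], [0.0, -1.0, -0.0]]
force: [-0.3, 3.1, 2.4]
grip_width: 7.4
time: 13.98
tcp_pos: [547.7, -303.1, 70.9]
tcp_rot: [[-0.998, -0.0, 0.058], [-0.058, 0.0, -0.998], [0.0, -1.0, -0.0]]
force: [-0.2, 3.6, 0.7]
grip_width: 7.2
[-0.184  0.821 -0.719] [ 547.663 -303.275   70.935] [ 0.058 -0.998  0.001]
```

View pics/m5.png

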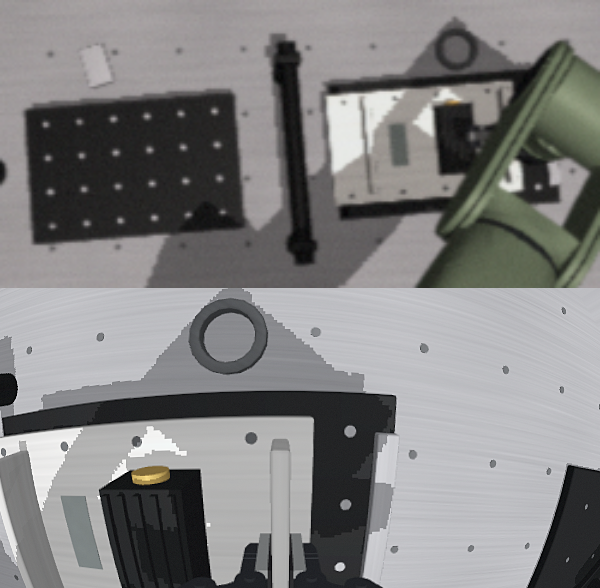

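The nose is about 30 mm short of the stop and looks parallel to it. I'll creep up, watching the force.

```bash
python3 -m creep '[[1,[0,0,0.004],[0,0,0]],[1,[0,0,0.009],[0,0,0]],[1,[0,0,0.014],[0,0,0]],[1,[0,0,0.018],[0,0,0]],[1,[0,0,0.021],[0,0,0]],[1,[0,0,0.023],[0,0,0]],[1,[0,0,0.024],[0,0,0]],[1,[0,0,0.025],[0,0,0]]]'
python3 -m creep '[[1,[0,0,0.001],[0,0,0]],[1,[0,0,0.002],[0,0,0]],[1,[0,0,0.003],[0,0,0]]]'
python3 -m creep '[[1,[0,0,0.001],[0,0,0]],[1,[0,0,0.002],[0,0,0]]]'
python3 - <<'E'
from h import *
c=imaging.camera_info("wrist");w=imaging.grab_frame("wrist");cv2.imwrite("pics/w6.png",w[80:300,280:520])
cv2.imwrite("pics/w6c.png",cv2.resize(w[90:300,290:490],None,fx=2.8,fy=2.8))
s=ctrl.get_state();print(s["force"],s["tcp_pos"])
E
```

```text
time: 15.08
tcp_pos: [549.1, -327.7, 70.9]
tcp_rot: [[-0.998, -0.0, 0.058], [-0.058, 0.0, -0.998], [0.0, -1.0, -0.0]]
force: [-0.5, 2.3, 1.0]
grip_width: 7.4
time: 15.45
tcp_pos: [549.3, -330.8, 70.9]
tcp_rot: [[-0.998, -0.0, 0.058], [-0.058, 0.0, -0.998], [0.0, -1.0, -0.0]]
force: [-0.7, 3.1, -0.3]
grip_width: 7.4
time: 15.7
tcp_pos: [549.4, -332.9, 70.9]
tcp_rot: [[-0.998, -0.0, 0.058], [-0.058, 0.0, -0.998], [0.0, -1.0, -0.0]]
force: [0.1, 2.6, 0.1]
grip_width: 7.6
[-0.385  1.835 -0.528] [ 549.415 -333.059   70.945]
```

View pics/w6c.png

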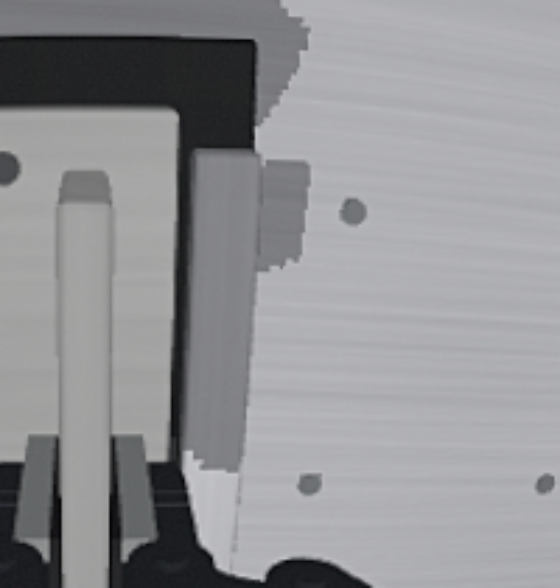

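The gap to the stop is about 3 mm (12-14 px against the 12 mm bar at 58 px) and even along its length, so the tray is square.

```bash
python3 -m creep '[[1,[0,0,0.0005],[0,0,0]],[1,[0,0,0.001],[0,0,0]],[1,[0,0,0.0015],[0,0,0]],[1,[0,0,0.002],[0,0,0]]]'
for i in 1 2; do :; done
python3 -m creep '[[1,[0,0,0.0004],[0,0,0]],[1,[0,0,0.0008],[0,0,0]]]'
python3 -m creep '[[1,[0,0,0.0003],[0,0,0]],[1,[0,0,0.0006],[0,0,0]]]'
```

```text
time: 16.25
tcp_pos: [549.5, -334.8, 70.9]
tcp_rot: [[-0.998, -0.0, 0.058], [-0.058, 0.0, -0.998], [0.0, -1.0, -0.0]]
force: [-0.3, 2.1, -0.8]
grip_width: 7.6
time: 16.5
tcp_pos: [549.6, -335.6, 70.9]
tcp_rot: [[-0.998, -0.0, 0.058], [-0.058, 0.0, -0.998], [0.0, -1.0, -0.0]]
force: [0.2, 2.7, -1.1]
grip_width: 7.9
time: 16.75
tcp_pos: [549.6, -335.7, 70.9]
tcp_rot: [[-0.998, -0.0, 0.058], [-0.058, 0.001, -0.998], [0.0, -1.0, -0.001]]
force: [0.0, 4.6, 1.0]
grip_width: 7.5
```

```bash
python3 -m creep '[[1,[0,0,0.0004],[0,0,0]],[1,[0,0,0.0004],[0,0,0]]]'
```

```text
time: 17.0
tcp_pos: [549.6, -335.8, 70.9]
tcp_rot: [[-0.998, -0.0, 0.058], [-0.058, 0.001, -0.998], [0.0, -1.0, -0.002]]
force: [-1.1, 5.4, 0.7]
grip_width: 7.8
```

Contact: the arm stalled with about 5 N. I'll release and lift.

```bash
python3 -m creep '[[0.7,[0,0,0],[0,0,0]],[0.4,[0,0,0],[0,0,0]],[0.3,[0,0,0],[0,0,0]],[0.3,[0,-0.003,0],[0,0,0]],[0.3,[0,-0.03,0],[0,0,0]],[0.3,[0,-0.07,0],[0,0,0]],[0.3,[0,-0.1,0],[0,0,0]],[0.3,[0,-0.1,0],[0,0,0]],[0.3,[0,-0.1,0],[0,0,0]]]'
python3 - <<'E'
from h import *
im=imaging.grab_frame("top");cv2.imwrite("pics/t7.png",im);w=imaging.grab_frame("wrist");cv2.imwrite("pics/w7.png",w)
cv2.imwrite("pics/w7c.png",cv2.resize(w[80:300,200:460],None,fx=2.7,fy=2.7))
s=ctrl.get_state();print(s["force"],s["tcp_pos"])
E
```

```text
time: 18.12
tcp_pos: [549.1, -336.3, 170.1]
tcp_rot: [[-0.998, -0.001, 0.058], [-0.058, 0.001, -0.998], [0.001, -1.0, -0.001]]
force: [-0.0, 0.3, 0.0]
grip_width: 29.8
[-0.154  0.71  -1.175] [ 548.623 -335.821  168.906]
```

View pics/w7c.png

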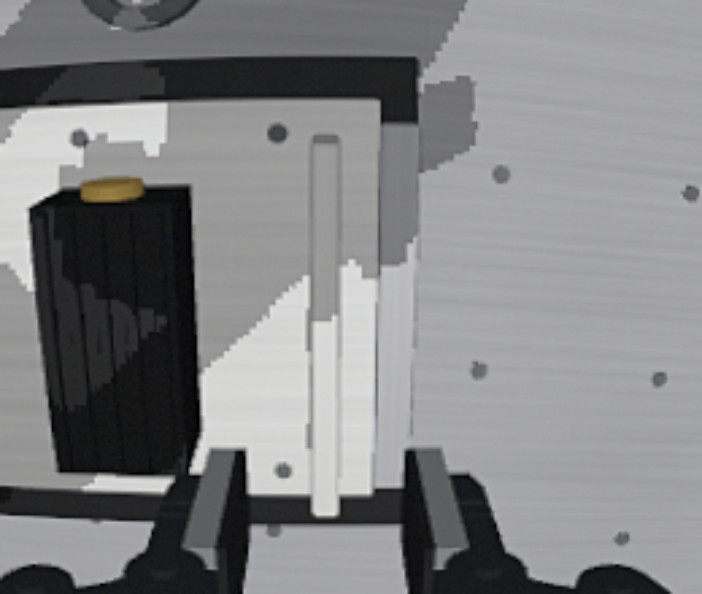

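The nose edge (crop col ~378) is flush against the stop along its whole length. The tray is centred to within about 3 mm and the gripper is clear.

```bash
python3 -c "
from workcell import finish_job
print(finish_job())"
```

```text
the job is handed in; nothing more can be done
None
```

The tray is on platform B with its nose against the stop bar, and the job was handed in at about 18 s, well inside the 56 s limit. No verdict was reported.

- **Crossing:** I gripped the rear bar and slid the tray, pressing down with about 10 N, until the nose was about 35 mm onto B. I then let go, crossed over the pipe and took hold of the front bar.
- **Stop:** I pulled the tray up to the stop in steps of about 0.5 mm. The arm stalled with about 5 N against the bar. I then released it and lifted clear.
- **Last checks:** The final wrist picture shows the nose flush and parallel to the stop and centred within about 3 mm. The fingers are clear, with about zero tool force.
- **Level and flatness:** I did not measure the tray's tilt or height directly. I judged both from the pictures and the steady forces.
- **Loose parts:** I did not measure their positions after the moves. They looked unmoved where they showed in the later pictures.

No check failed. Estimates of the stop face from the two cameras and from contact differed by a few millimetres, so I relied on contact.

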